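# Close up a small round banjo: snap in its brace rod, slide on its back

### The arm

A 7-joint arm with a two-finger parallel gripper is mounted at the origin on the work surface. World frame = base frame: x ahead of the robot, y to its left, z up, the work surface at z = 0. Lengths are in m, angles in rad, forces in N, time in s.
With the tool pointing down it reaches from about 0.35 to 0.775 m from the base axis. Payload 3.1 kg.
Tool frame: the origin (TCP) lies midway between the tips of the shut fingers; the grasp point (between the pads) lies 19 mm behind it; z points along the fingers, y is the line along which they close (so a half turn about z gives the same grasp; the last joint's range is limited). The gripper opens to 85 mm and grips with 20 to 120 N. Pads are 22 mm wide; open, the fingers measure 114 mm over their backs; the gripper's body (76 mm by 85 mm) begins 54 mm behind the grasp point. The pads swing forward as they close: fully open they stand 13 mm farther back than shut.
Start: joints at [-1.152, 0.311, 0.014, 1.512, -0.004, 1.319, -0.027], TCP at [0.245, 0.493, 0.193] pointing down, gripper open.
Joint ranges: [-2.7, 2.7], [-0.3, 1.91], [-1.27, 1.3], [0.12, 2.57], [-1.44, 4.58], [0.2, 2.03], [-3.05, 3.05]. Speed limits (rad/s): [2.79, 2.79, 3.14, 3.14, 3.14, 3.14, 3.14].

### API

Orientations are given as a unit quaternion [w, x, y, z].
In Python, from workcell import monitor, optics, workorder, nets gives the robot as it stands.
- The arm moves only by the tool apply_moves, never from a script. Its argument "motion" is a list of rows, each an object with "jaw": the finger opening in m, from 0 to 0.0854; "delta_pos": the shift along the tool's x, y, z in m, a list of three; "turn": the turn, a rotation vector about the tool's x, y, z in rad, a list of three. A call has exactly 8 rows; each row is the pose to reach, as a shift and turn from the pose commanded when the call began, along the tool's axes at that moment; what a row does not reach only later rows make up. A row lasts 1/10 s, in which the tool goes at most 50 mm and 8.59 degrees, less where a joint would pass 70% of its speed; a pose out of reach is approached as far as the arm can. A call with a gripper value outside its range is refused whole. The fingers move at their own pace and stop on an object; "grip_force" is the grip in N (left out, the last holds). Time passes only in rows, so rows that repeat a pose let the fingers close, or fill a call up. It gives the time, the measured TCP pose, the force, the opening and the grip force at its end, in the units of the state.
- monitor.observe(): the state, without advancing time (a new reading comes with each control period).
- optics.grab_frame(name): name is "scene" or "side" or "wrist"; returns a dict with "img" (400x640x3 uint8, red, green, blue), "K" (3x3 intrinsics, pixels), "rvec" (rotation vector, rad) and "tvec" (3), from world to camera coordinates, as OpenCV has them. Camera axes: x right, y down, z forward; pixel columns grow to the right and rows downward; lengths in m; the calibration is good to about 2 mm. A picture is of the moment at which its call begins. There is no depth.
- workorder.close_job(): hands the job in; it is judged then, once.
Trained networks look in the newest picture that a camera, given by its name, has taken for a name from the list of things; names that differ only in an ending like _2 or _b are one class to them, and where a whole thing is asked for, a point or a joint stands for the part that bears it (a point fixed in the world has none). Each returns a list of dicts, best first, with "conf" (0 to 1); they miss things now and then, are a little off and sometimes report something else, mostly with a low value. They report only what shows in the picture. A call takes as long as a camera call.
- nets.boxes_of(label, camera): "extent" ([centre column, centre row, width, height] in pixels, round what is visible of it).
- nets.regions_of(label, camera): "pixels" (400x640 bool, what is visible of it) and "extent" ([centre column, centre row, width, height] in pixels, round what is visible of it).
The state is a dict: "time_s": time; "q": joint angles; "joint_vel": joint speeds; "effort": joint torques, N m; "eef_pos": TCP position; "eef_rot": TCP orientation; "force": force on the tool from outside, world axes, zero at the start; "torque": the same for the moment, N m; "width": finger opening in m; "gripper_force": force on a finger pad.
Only numpy, scipy, OpenCV 4.12 (cv2) and the standard library are available. Lean on these libraries where they do the work, as an engineer would, in place of code of your own. Each camera call takes 0.05 s, during which the arm holds its last target. There are 200 camera calls.

### The job

Press the steel brace rod that lies inside the round banjo rim down past the two sprung jaws, until it is fully home in both clips. Then close the rim with the round wooden back that waits on the riser beside it, so that its step has dropped into the mouth and it sits level and fully seated; leave the tools and materials around undisturbed.

Things in the scene. Friction and masses are not known exactly. Their poses are not given: they have to be found in the camera images.
- rim: Open round rim of a small banjo, varnished red-brown, on a plywood disc (176 mm across, 12 mm thick); both fixed. Outer diameter 160 mm, wall 5 mm, mouth 150 mm, top edge 75 mm above the table. It stands left or right of the riser. Origin: on its axis at table height; z up; x runs along the slots of the two clips inside it, at x = -43 and +43 mm, y = 0.
- rim_top (a point): Centre of the rim's mouth, level with its top edge, 75 mm above the table.
- clip_a (a point): Middle of the slot floor (38 mm above the table) of the brass fork clip at x = -43 mm of the rim; 14 mm long along x, slot 13.5 mm wide. On its +y side a fixed prong, top 63 mm; on its -y side a sprung steel jaw, hinged low, with a round nose over the slot: it gives way to -y as the rod is pushed down (about 5 to 10 N in all for both clips) and snaps back above it.
- clip_b (a point): The same of the like clip at x = +43 mm. Between the clips the middle 70 mm of the rod is free to be pressed from above.
- rod: Loose plain steel brace rod, 12 mm in diameter, 124 mm long. Origin: middle of its axis; x along it. It starts lying level on the noses of the two jaws, axis about 60 mm above the table; fully home its axis is 44 mm above the table. Until it is home it is in the way of the back's step.
- rod_end_a (a point): On the rod's axis, 60 mm from its middle towards -x (2 mm from the end).
- rod_end_b (a point): On the rod's axis, 60 mm from its middle towards +x (2 mm from the end).
- back: Loose round wooden back, no knob: disc 210 mm across, 10 mm thick, with a round step 145 mm across and 10 mm deep below it (about 0.25 kg). Origin: centre of the step's underside; z up. It starts lying on its step on the riser, origin 77 mm above the table, disc at heights 87 to 97 mm. Seated, the disc lies on the rim: origin 65 mm above the table, disc at 75 to 85 mm.
- back_top (a point): Centre of the back's top face, 20 mm above its origin. Pushed at its edge, the back slides on its step, about level, over the gap (20 to 36 mm) from riser to rim; some 20 mm before the centres meet its leading side dips a little, and when they meet (2.5 mm play all round) the step drops into the mouth.
- riser: Plain round plywood riser fixed on the table beside the rim, 170 mm in diameter, top 77 mm above the table (2 mm above the rim). Origin: centre of its underside.
- mallet: Wooden mallet lying on the table, handle 26 mm thick, head 60 x 110 x 56 mm; 290 mm long. Not to be disturbed. Origin on the table under the handle's joint with the head; handle to -x.
- strips: Two wood strips, one on the other, 200 mm long along y, 36 mm high. Not to be disturbed. Origin: underside centre.
- plane: Small wooden hand plane, 150 mm long along y, about 70 mm high. Not to be disturbed. Origin: underside centre.
- tin: Open steel tin, 80 mm across, 85 mm high. Not to be disturbed. Origin: underside centre.

How it is judged:
By the outcome, as a careful person would: the job done as asked, in the order asked, and still so for the second after the job is handed in, with the robot touching nothing.
It also fails if it takes over 48 s, if anything falls off the work surface, if the arm or the gripper's body presses on something with over 40 N, if the wrist force passes 120 N, or if a joint passes its speed limit or range.

## Working session

There is one attempt and no reset: what is moved stays moved. The work goes in short steps, Python scripts to look and compute and a tool call to move; the robot and the scene stay as the last step left them, time stands still between calls to the robot, and variables do not carry over. Pictures are saved under pics/ and viewed, at most 10 in all, crops included, and the job is handed in when it is done.

Besides the shell and the picture viewer there is one more tool, called after ">>>" as a command line: name --argument value ..., lists and objects as JSON in quotes. apply_moves: Moves the arm, as the interface text tells. Its arguments: {"type":"object","properties":{"motion":{"type":"array","items":{"type":"object","properties":{"jaw":{"type":"number"},"delta_pos":{"type":"array","items":{"type":"number"}},"turn":{"type":"array","items":{"type":"number"}}}}},"grip_force":{"type":"number"}},"required":["motion"]}

```bash
mkdir -p pics
cat > h.py <<'E'
import numpy as np, cv2
from workcell import monitor, optics, workorder, nets
def grab(n,f=None):
    c=optics.grab_frame(n)
    if f: cv2.imwrite('pics/'+f,c['img'][:,:,::-1])
    return c
def ray(c,uv):
    R=cv2.Rodrigues(np.array(c['rvec'],float))[0]; t=np.array(c['tvec'],float).ravel()
    o=-R.T@t; d=R.T@np.linalg.solve(c['K'],[uv[0],uv[1],1.]); return o,d
def atz(c,uv,z):
    o,d=ray(c,uv); return o+d*(z-o[2])/d[2]
def proj(c,p):
    return cv2.projectPoints(np.atleast_2d(np.array(p,float)),np.array(c['rvec'],float),np.array(c['tvec'],float),np.array(c['K'],float),None)[0].reshape(-1,2)
E
python3 - <<'E'
from h import *
s=monitor.observe(); print({k:np.round(v,3).tolist() for k,v in s.items()})
for n in ['scene','side']:
    c=grab(n,n+'0.png'); print(n,np.round(ray(c,(320,200)),3).tolist())
    for l in ['rim','rod','back','riser','mallet','strips','plane','tin','clip_a']:
        print(l,[(np.round(b['extent']).tolist(),round(b['conf'],2)) for b in nets.boxes_of(l,n)[:2]])
E
```

```text
{'time_s': 0.0, 'q': [-1.152, 0.312, 0.014, 1.513, -0.004, 1.319, -0.027], 'joint_vel': [-0.0, 0.002, -0.0, -0.0, 0.001, -0.001, -0.0], 'effort': [-0.0, -37.991, 0.146, -23.06, 0.012, 0.013, 0.0], 'eef_pos': [0.244, 0.492, 0.192], 'eef_rot': [-0.0, 0.228, 0.974, -0.001], 'force': [-0.08, -0.93, -0.459], 'torque': [-0.015, -0.032, 0.022], 'gripper_force': 0.0, 'width': 0.086}
scene [[1.105, -0.568, 0.773], [-0.529, 0.546, -0.649]]
rim [([294.0, 223.0, 64.0, 64.0], 0.91)]
rod [([292.0, 215.0, 31.0, 26.0], 0.52)]
back [([353.0, 182.0, 76.0, 49.0], 0.85)]
riser [([348.0, 209.0, 58.0, 34.0], 0.78), ([221.0, 344.0, 82.0, 76.0], 0.58)]
mallet [([371.0, 140.0, 67.0, 37.0], 0.59)]
strips [([219.0, 343.0, 81.0, 74.0], 0.95)]
plane [([425.0, 174.0, 40.0, 41.0], 0.71), ([291.0, 222.0, 62.0, 59.0], 0.54)]
tin [([154.0, 275.0, 42.0, 49.0], 0.93)]
clip_a [([290.0, 223.0, 64.0, 66.0], 0.81)]
side [[0.01, -0.772, 0.653], [0.489, 0.705, -0.514]]
rim [([322.0, 233.0, 61.0, 56.0], 0.96)]
rod [([320.0, 233.0, 62.0, 53.0], 0.66), ([317.0, 223.0, 39.0, 14.0], 0.59)]
back [([297.0, 183.0, 65.0, 33.0], 0.73), ([320.0, 223.0, 35.0, 10.0], 0.58)]
riser [([296.0, 208.0, 53.0, 28.0], 0.9), ([381.0, 317.0, 41.0, 51.0], 0.58)]
mallet [([219.0, 177.0, 68.0, 29.0], 0.74), ([296.0, 210.0, 54.0, 30.0], 0.42)]
strips [([442.0, 284.0, 74.0, 57.0], 0.59)]
plane [([283.0, 161.0, 18.0, 18.0], 0.64)]
tin [([384.0, 319.0, 39.0, 51.0], 0.92), ([321.0, 231.0, 64.0, 59.0], 0.47)]
clip_a [([319.0, 232.0, 56.0, 54.0], 0.82)]
```

View pics/scene0.png

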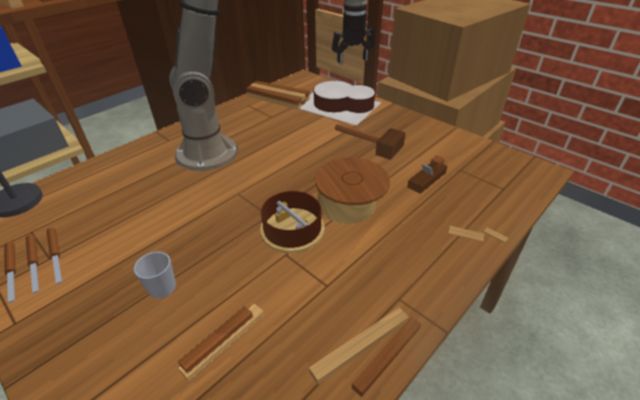

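View pics/side0.png

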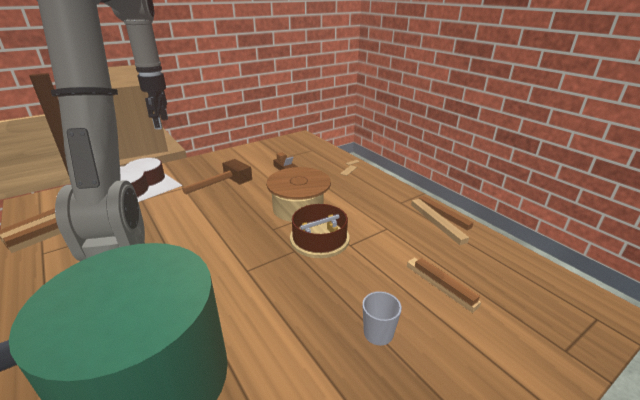

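The scene picture shows the rim at about (292,218) with the rod across it. The back on its riser is at (352,185), on the robot's left of the rim. The mallet (375,140), plane (427,174), tin and strips stand clear. I'll fit coarse positions by matching silhouettes.

```bash
cat >> h.py <<'E'
from scipy.optimize import minimize
def cyl(x,y,parts):
    a=np.linspace(0,2*np.pi,72,endpoint=False)
    return [np.vstack([np.c_[x+r*np.cos(a),y+r*np.sin(a),np.full(72,z)] for z in zs]) for r,zs in parts]
def sil(c,x,y,parts):
    m=np.zeros((400*4,640*4),np.uint8)
    for P in cyl(x,y,parts):
        h=cv2.convexHull((proj(c,P)*4+2).round().astype(np.int32)); cv2.fillConvexPoly(m,h,1)
    return m[2::4,2::4]>0
E
python3 - <<'E'
from h import *
M={}
for n in ['scene','side']:
    c=grab(n)
    for l in ['back','rim']:
        r=nets.regions_of(l,n); M[l,n]=(c,r[0]['pixels']); print(l,n,[(round(q['conf'],2),np.round(q['extent']).tolist()) for q in r[:2]])
parts={'back':[(.105,(.087,.097))],'rim':[(.08,(.012,.075)),(.088,(0,.012))]}
for l in ['back','rim']:
    z=.09 if l=='back' else .04
    for cams in (['scene'],['side'],['scene','side']):
        x0=np.mean([atz(M[l,n][0],np.argwhere(M[l,n][1]).mean(0)[::-1],z)[:2] for n in cams],0)
        f=lambda p:sum(1-(lambda s,m:(s&m).sum()/(s|m).sum())(sil(M[l,n][0],*p,parts[l]),M[l,n][1]) for n in cams)
        r=minimize(f,x0,method='Nelder-Mead',options=dict(initial_simplex=[x0,x0+[.02,0],x0+[0,.02]]))
        print(l,cams,r.x.round(4),round(r.fun,3))
E
```

```text
back scene [(0.9, [353.0, 181.0, 71.0, 49.0])]
rim scene [(0.89, [292.0, 224.0, 64.0, 60.0])]
back side [(0.65, [298.0, 182.0, 65.0, 31.0])]
rim side [(0.86, [320.0, 232.0, 60.0, 55.0])]
back ['scene'] [0.5531 0.1303] 0.034
back ['side'] [0.5515 0.1318] 0.032
back ['scene', 'side'] [0.552  0.1313] 0.075
rim ['scene'] [ 0.5024 -0.0605] 0.107
rim ['side'] [ 0.5019 -0.0578] 0.101
rim ['scene', 'side'] [ 0.5022 -0.0596] 0.211
```

```bash
cat >> h.py <<'E'
from scipy.spatial.transform import Rotation as Ro
def pose():
    s=monitor.observe(); w,x,y,z=s['eef_rot']; return np.array(s['eef_pos']),Ro.from_quat([x,y,z,w]),s
def to(p,yaw=None):
    "delta_pos, turn to a world TCP p, tool down with tool y axis at angle yaw (mod pi), nearest"
    P,R,s=pose(); d=R.inv().apply(np.array(p)-P)
    t=np.zeros(3)
    if yaw is not None:
        best=[]
        for k in (0,np.pi):
            ya=np.array([np.cos(yaw+k),np.sin(yaw+k),0]); z=np.array([0,0,-1.]); 
            best.append((R.inv()*Ro.from_matrix(np.c_[np.cross(ya,z),ya,z])).as_rotvec())
        t=min(best,key=np.linalg.norm)
    print('P',P.round(4),'ydir',R.as_matrix()[:,1].round(3),'d',d.round(4),'turn',t.round(3),'f',np.round(s['force'],1),'w',round(s['width'],4),'t',round(s['time_s'],2),'q7',round(s['q'][6],2))
E
python3 - <<'E'
from h import *
c=grab('wrist'); P,R,s=pose()
o,d=ray(c,(320,200)); print(c['K'][0],R.inv().apply(o-P).round(3),R.inv().apply(d).round(3), R.inv().apply(ray(c,(420,200))[1]).round(2))
to([.50,-.06,.25])
to([.50,-.06,.25],np.arctan2(.97,.25))
E
```

```text
[319.21325604   0.         319.75776134] [ 0.073  0.001 -0.181] [-0.282  0.001  0.959] [-0.28  0.31  0.96]
P [0.2445 0.4927 0.1926] ydir [0.445 0.896 0.   ] d [-0.4745 -0.3815 -0.0574] turn [0. 0. 0.] f [0.  0.6 0.2] w 0.0855 t 1.35 q7 -0.03
P [0.2445 0.4927 0.1926] ydir [0.445 0.896 0.   ] d [-0.4745 -0.3815 -0.0574] turn [ 0.     0.    -0.208] f [0.  0.6 0.2] w 0.0855 t 1.35 q7 -0.03
```

>>> apply_moves --motion '[{"delta_pos": [-0.04, -0.035, -0.05], "jaw": 0.0}, {"delta_pos": [-0.474, -0.38, -0.058], "jaw": 0.0}, {"delta_pos": [-0.474, -0.38, -0.058], "jaw": 0.0}, {"delta_pos": [-0.474, -0.38, -0.058], "jaw": 0.0}, {"delta_pos": [-0.474, -0.38, -0.058], "jaw": 0.0}, {"delta_pos": [-0.474, -0.38, -0.058], "jaw": 0.0}, {"delta_pos": [-0.474, -0.38, -0.058], "jaw": 0.0}, {"delta_pos": [-0.474, -0.38, -0.058], "jaw": 0.0}]'

```text
invalid input
```

Run:
```python
from h import *
to([.50,-.06,.25],np.arctan2(.97,.25))
```

```text
P [0.2445 0.4927 0.1926] ydir [0.445 0.896 0.   ] d [-0.4745 -0.3815 -0.0574] turn [ 0.     0.    -0.208] f [0.  0.6 0.2] w 0.0855 t 1.35 q7 -0.03
```

Likely every row needs all three fields.

>>> apply_moves --motion '[{"delta_pos": [-0.04, -0.035, -0.05], "jaw": 0.0, "turn": [0, 0, 0]}, {"delta_pos": [-0.474, -0.38, -0.058], "jaw": 0.0, "turn": [0, 0, 0]}, {"delta_pos": [-0.474, -0.38, -0.058], "jaw": 0.0, "turn": [0, 0, 0]}, {"delta_pos": [-0.474, -0.38, -0.058], "jaw": 0.0, "turn": [0, 0, 0]}, {"delta_pos": [-0.474, -0.38, -0.058], "jaw": 0.0, "turn": [0, 0, 0]}, {"delta_pos": [-0.474, -0.38, -0.058], "jaw": 0.0, "turn": [0, 0, 0]}, {"delta_pos": [-0.474, -0.38, -0.058], "jaw": 0.0, "turn": [0, 0, 0]}, {"delta_pos": [-0.474, -0.38, -0.058], "jaw": 0.0, "turn": [0, 0, 0]}]'

```text
time_s: 2.15
eef_pos: [0.407, 0.1403, 0.2419]
eef_rot: [0.0, 0.228, 0.974, 0.001]
force: [1.5, 0.9, -0.2]
width: 0.0001
gripper_force: 0.0
```

Run:
```python
from h import *
to([.50,-.06,.25])
```

```text
P [0.407  0.1403 0.2419] ydir [0.444 0.896 0.001] d [-0.1723 -0.1381 -0.0082] turn [0. 0. 0.] f [ 1.5  0.9 -0.2] w 0.0001 t 2.15 q7 0.75
```

>>> apply_moves --motion '[{"delta_pos": [-0.15, -0.12, -0.008], "jaw": 0.0, "turn": [0, 0, 0]}, {"delta_pos": [-0.15, -0.12, -0.008], "jaw": 0.0, "turn": [0, 0, 0]}, {"delta_pos": [-0.15, -0.12, -0.008], "jaw": 0.0, "turn": [0, 0, 0]}, {"delta_pos": [-0.15, -0.12, -0.008], "jaw": 0.0, "turn": [0, 0, 0]}, {"delta_pos": [-0.15, -0.12, -0.008], "jaw": 0.0, "turn": [0, 0, 0]}, {"delta_pos": [-0.15, -0.12, -0.008], "jaw": 0.0, "turn": [0, 0, 0]}, {"delta_pos": [-0.15, -0.12, -0.008], "jaw": 0.0, "turn": [0, 0, 0]}, {"delta_pos": [-0.15, -0.12, -0.008], "jaw": 0.0, "turn": [0, 0, 0]}]'

```text
time_s: 2.95
eef_pos: [0.4871, -0.0299, 0.2493]
eef_rot: [-0.0, 0.227, 0.974, 0.0]
force: [0.9, 0.1, 0.0]
width: -0.0002
gripper_force: 0.0
```

Run:
```python
from h import *
c=grab('wrist','w1.png')
for l in ['rim','rod','rod_end_a','clip_a','back']:
    print(l,[(np.round(b['extent']).tolist(),round(b['conf'],2)) for b in nets.boxes_of(l,'wrist')[:3]])
print(proj(c,[[.502,-.06,.075]])); to([.50,-.06,.25])
```

```text
rim [([304.0, 187.0, 138.0, 141.0], 0.61), ([43.0, 252.0, 84.0, 79.0], 0.18)]
rod [([303.0, 194.0, 43.0, 96.0], 0.72)]
rod_end_a [([303.0, 195.0, 47.0, 99.0], 0.75)]
clip_a [([304.0, 188.0, 138.0, 142.0], 0.67), ([486.0, 158.0, 200.0, 197.0], 0.59)]
back [([485.0, 158.0, 204.0, 198.0], 0.84)]
[[301.2907508 196.1353754]]
P [ 0.4874 -0.0315  0.2495] ydir [0.444 0.896 0.   ] d [-0.024  -0.02   -0.0006] turn [0. 0. 0.] f [-0.2 -0.2 -0. ] w 0.0 t 3.25 q7 1.23
```

View pics/w1.png

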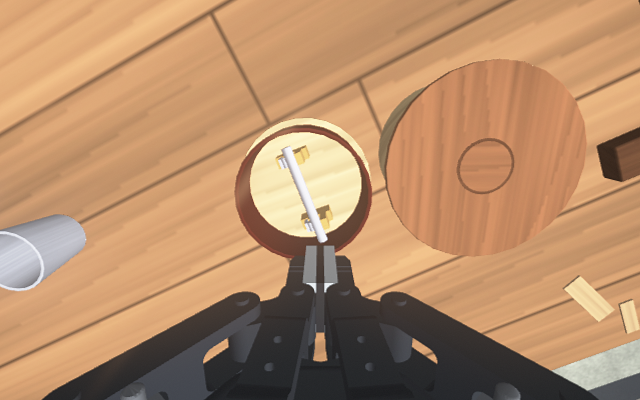

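The wrist picture shows the rim around (304,187). The rod runs from (287,150) to (323,240) on the two clips, the back is at (485,158), and the shut tips are near (320,248). Next I'll get exact axes from the masks.

Run:
```python
from h import *
c=grab('wrist')
m=nets.regions_of('rod','wrist')[0]['pixels']; print(m.sum())
P=np.array([atz(c,(u,v),.062)[:2] for v,u in np.argwhere(m)])
ctr=P.mean(0); w,V=np.linalg.eigh(np.cov(P.T)); a=V[:,1]; s=(P-ctr)@a; t=(P-ctr)@V[:,0]
print('rod mid',(ctr+a*(s.min()+s.max())/2).round(4),'len',np.ptp(s).round(4),'wid',np.ptp(t).round(4),'dir',a.round(3),np.degrees(np.arctan2(a[1],a[0])).round(1))
parts={'back':[(.105,(.087,.097)),(.085,(0,.077))],'rim':[(.08,(.012,.075)),(.088,(0,.012))]}
for l in ['back','rim']:
    R=nets.regions_of(l,'wrist')[0]; M=R['pixels']; x0=np.array([.552,.131] if l=='back' else [.502,-.06])
    pt=parts[l][:1] if l=='back' else parts[l]
    f=lambda p:(lambda s:1-(s&M).sum()/(s|M).sum())(sil(c,*p,pt))
    r=minimize(f,x0,method='Nelder-Mead',options=dict(initial_simplex=[x0,x0+[.02,0],x0+[0,.02]])); print(l,r.x.round(4),round(r.fun,3),round(R['conf'],2))
```

```text
Traceback (most recent call last):
IndexError: list index out of range
```

Run:
```python
from h import *
c=grab('wrist'); im=c['img'].astype(int)
sat=im.max(2)-im.min(2); m=(sat<28)&(im.min(2)>120)
m[:140]=0;m[245:]=0;m[:,:270]=0;m[:,335:]=0
n,L,S,_=cv2.connectedComponentsWithStats(m.astype(np.uint8)); k=1+S[1:,4].argmax(); print(S[1:].tolist()); m=L==k
P=np.array([atz(c,(u,v),.062)[:2] for v,u in np.argwhere(m)])
ctr=P.mean(0); w,V=np.linalg.eigh(np.cov(P.T)); a=V[:,1]; s=(P-ctr)@a; t=(P-ctr)@V[:,0]
print('rod mid',(ctr+a*(s.min()+s.max())/2).round(4),'len',np.ptp(s).round(4),'wid',np.ptp(t).round(4),'dir',a.round(3),np.degrees(np.arctan2(a[1],a[0])).round(1))
parts={'back':[(.105,(.087,.097)),(.085,(0,.077))],'rim':[(.08,(.012,.075)),(.088,(0,.012))]}
for l in ['back','rim']:
    R=nets.regions_of(l,'wrist')
    if not R: print(l,'none'); continue
    M=R[0]['pixels']; x0=np.array([.552,.131] if l=='back' else [.502,-.06])
    for pt in (parts[l][:1],parts[l]):
        f=lambda p:(lambda s:1-(s&M).sum()/(s|M).sum())(sil(c,*p,pt))
        r=minimize(f,x0,method='Nelder-Mead',options=dict(initial_simplex=[x0,x0+[.02,0],x0+[0,.02]])); print(l,r.x.round(4),round(r.fun,3),round(R[0]['conf'],2))
```

```text
[[280, 145, 49, 97, 1107]]
rod mid [ 0.5074 -0.0595] len 0.1253 wid 0.0203 dir [-0.995  0.096] 174.5
back [0.5533 0.1319] 0.013 0.72
back [0.5534 0.1319] 0.013 0.72
rim [ 0.4988 -0.0559] 0.12 0.78
rim [ 0.5037 -0.0592] 0.11 0.78
```

Run:
```python
from h import *
to([.504,-.0595,.075],np.radians(84.5))
```

```text
P [ 0.4875 -0.032   0.2494] ydir [0.445 0.896 0.   ] d [-0.027  -0.0173  0.1744] turn [ 0.     0.    -0.365] f [ 0.1  0.8 -0.8] w 0.0001 t 3.5 q7 1.23
```

>>> apply_moves --motion '[{"delta_pos": [-0.027, -0.017, 0.05], "jaw": 0.0, "turn": [0, 0, -0.12]}, {"delta_pos": [-0.027, -0.017, 0.09], "jaw": 0.0, "turn": [0, 0, -0.25]}, {"delta_pos": [-0.027, -0.017, 0.13], "jaw": 0.0, "turn": [0, 0, -0.365]}, {"delta_pos": [-0.027, -0.017, 0.16], "jaw": 0.0, "turn": [0, 0, -0.365]}, {"delta_pos": [-0.027, -0.017, 0.17], "jaw": 0.0, "turn": [0, 0, -0.365]}, {"delta_pos": [-0.027, -0.017, 0.17], "jaw": 0.0, "turn": [0, 0, -0.365]}, {"delta_pos": [-0.027, -0.017, 0.17], "jaw": 0.0, "turn": [0, 0, -0.365]}, {"delta_pos": [-0.027, -0.017, 0.17], "jaw": 0.0, "turn": [0, 0, -0.365]}]'

```text
time_s: 4.3
eef_pos: [0.5061, -0.0594, 0.0815]
eef_rot: [0.002, 0.048, 0.999, 0.0]
force: [0.4, -0.0, -0.0]
width: -0.0
gripper_force: 0.0
```

Run:
```python
from h import *
grab('wrist','w2.png')
to([.504,-.0595,.051],np.radians(84.5))
```

```text
P [ 0.5059 -0.0594  0.0814] ydir [0.095 0.995 0.   ] d [ 0.002  -0.0003  0.0303] turn [0.    0.004 0.   ] f [-0.1 -0.7 -0.6] w -0.0001 t 4.35 q7 1.73
```

View pics/w2.png

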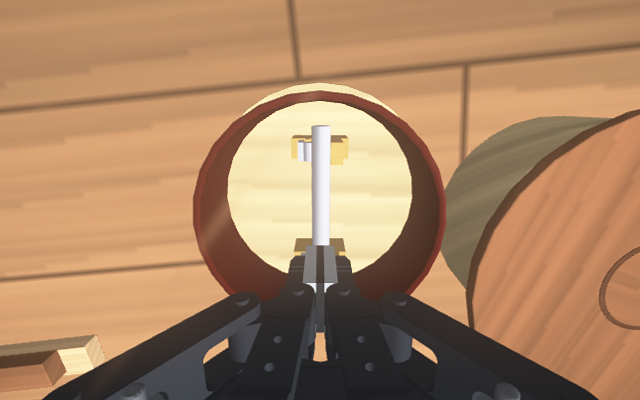

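The rod is vertical in the view at col 320, exactly in line with the tips, with the clips at (320,150) and (320,245). Pressing now.

>>> apply_moves --motion '[{"delta_pos": [0.002, 0, 0.012], "jaw": 0.0, "turn": [0, 0, 0]}, {"delta_pos": [0.002, 0, 0.016], "jaw": 0.0, "turn": [0, 0, 0]}, {"delta_pos": [0.002, 0, 0.02], "jaw": 0.0, "turn": [0, 0, 0]}, {"delta_pos": [0.002, 0, 0.024], "jaw": 0.0, "turn": [0, 0, 0]}, {"delta_pos": [0.002, 0, 0.028], "jaw": 0.0, "turn": [0, 0, 0]}, {"delta_pos": [0.002, 0, 0.031], "jaw": 0.0, "turn": [0, 0, 0]}, {"delta_pos": [0.002, 0, 0.031], "jaw": 0.0, "turn": [0, 0, 0]}, {"delta_pos": [0.002, 0, 0.031], "jaw": 0.0, "turn": [0, 0, 0]}]'

```text
time_s: 5.15
eef_pos: [0.5022, -0.0591, 0.0484]
eef_rot: [0.0, 0.048, 0.999, -0.0]
force: [0.2, -0.6, 0.1]
width: 0.0
gripper_force: 0.0
```

>>> apply_moves --motion '[{"delta_pos": [0, 0, 0.001], "jaw": 0.0, "turn": [0, 0, 0]}, {"delta_pos": [0, 0, 0.002], "jaw": 0.0, "turn": [0, 0, 0]}, {"delta_pos": [0, 0, 0.003], "jaw": 0.0, "turn": [0, 0, 0]}, {"delta_pos": [0, 0, 0.004], "jaw": 0.0, "turn": [0, 0, 0]}, {"delta_pos": [0, 0, 0.004], "jaw": 0.0, "turn": [0, 0, 0]}, {"delta_pos": [0, 0, 0.004], "jaw": 0.0, "turn": [0, 0, 0]}, {"delta_pos": [0, 0, 0.004], "jaw": 0.0, "turn": [0, 0, 0]}, {"delta_pos": [0, 0, 0.004], "jaw": 0.0, "turn": [0, 0, 0]}]'

```text
time_s: 5.95
eef_pos: [0.5022, -0.059, 0.0444]
eef_rot: [0.0, 0.048, 0.999, 0.0]
force: [0.2, -1.2, 0.1]
width: -0.0001
gripper_force: 0.0
```

Run:
```python
from h import *
c=grab('wrist','w3.png'); cv2.imwrite('pics/w3c.png',cv2.resize(c['img'][60:320,180:460,::-1],None,fx=2,fy=2))
to([.504,-.0595,.051])
```

```text
P [ 0.5021 -0.0591  0.0444] ydir [0.096 0.995 0.   ] d [-0.0019 -0.0003 -0.0066] turn [0. 0. 0.] f [ 0.2  0.4 -0.4] w -0.0004 t 6.0 q7 1.75
```

View pics/w3c.png

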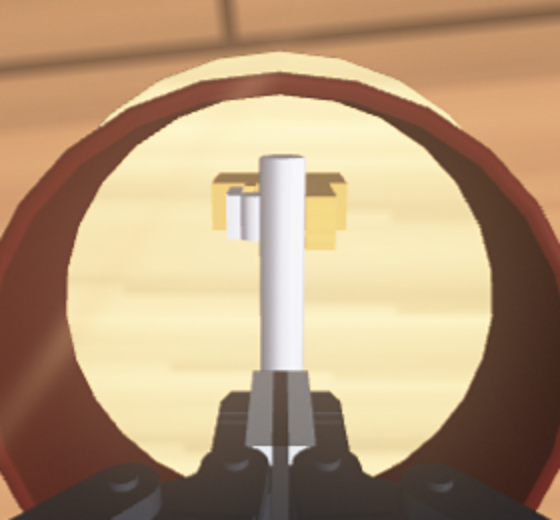

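The crop shows the rod still running across at full col ~321, its far end at (321,138), with the tips over it. The jaw nose sits left of the rod. I'll work out the rod's height by projection.

Run:
```python
from h import *
c=grab('wrist'); P,R,s=pose()
r=np.array([np.cos(np.radians(-5.5)),np.sin(np.radians(-5.5)),0]); m=np.array([.505,-.0592,0]); n=np.array([-r[1],r[0],0])
for z in (.044,.06):
    for k in (.05,): 
        q=[m+r*k+n*e+[0,0,z] for e in(-.006,.006)]; print(z,k,proj(c,q).round(1).tolist())
    print('end top',proj(c,[m+r*.062+[0,0,z+.006], m+r*.062+[0,0,z]]).round(1).tolist())
print('tcp',proj(c,[P,P-[0,0,-.02]]).round(1))
im=c['img'].astype(int)
for v in (140,150,165,180,200,220,235): print(v,[u for u in range(290,350) if im[v,u].max()-im[v,u].min()<28 and im[v,u].min()>120][::1][:1],[u for u in range(290,350) if im[v,u].max()-im[v,u].min()<28 and im[v,u].min()>120][-1:])
```

```text
0.044 0.05 [[310.2, 305.5], [328.4, 305.5]]
end top [[319.3, 326.9], [319.3, 321.0]]
0.06 0.05 [[309.4, 321.2], [329.1, 321.2]]
end top [[319.3, 344.5], [319.3, 337.6]]
tcp [[319.  230.9]
 [319.  244.6]]
140 [310] [332]
150 [310] [332]
165 [293] [331]
180 [305] [331]
200 [311] [331]
220 [311] [331]
235 [311] [331]
```

Run:
```python
from h import *
c=grab('wrist'); P,R,s=pose()
r=-np.array([np.cos(np.radians(-5.5)),np.sin(np.radians(-5.5)),0]); m=np.array([.505,-.0592,0]); n=np.array([-r[1],r[0],0])
for z in (.044,.06):
    q=[m+r*k+n*e+[0,0,z] for k in (.06,.02) for e in(-.006,.006)]; print(z,proj(c,q).round(1).tolist())
    print('end top',proj(c,[m+r*.062+[0,0,z+.006], m+r*.062+[0,0,z]]).round(1).tolist())
for x in (0,.011):
    for dz in (0,-.01,-.02): print(x,dz,proj(c,P+R.apply([x,0,dz])).round(1))
print(proj(c,[P+R.apply([.011,-.008,0]),P+R.apply([.011,.008,0])]).round(1).tolist())
c=grab('side'); cv2.imwrite('pics/s3c.png',cv2.resize(c['img'][170:270,255:385,::-1],None,fx=5,fy=5,interpolation=cv2.INTER_CUBIC)); print(proj(c,P))
```

```text
0.044 [[330.0, 135.4], [308.5, 135.4], [329.3, 203.9], [309.2, 203.9]]
end top [[319.2, 132.6], [319.2, 131.7]]
0.06 [[330.9, 138.1], [307.4, 138.2], [330.2, 212.5], [308.2, 212.5]]
end top [[319.1, 135.2], [319.2, 134.2]]
0 0 [[319.1 231. ]]
0 -0.01 [[319.1 237.5]]
0 -0.02 [[319.  244.7]]
0.011 0 [[319.1 213.9]]
0.011 -0.01 [[319.  219.6]]
0.011 -0.02 [[319.  225.9]]
[[305.7, 213.9], [332.4, 213.9]]
[[319.11170161 226.42699925]]
```

View pics/s3c.png

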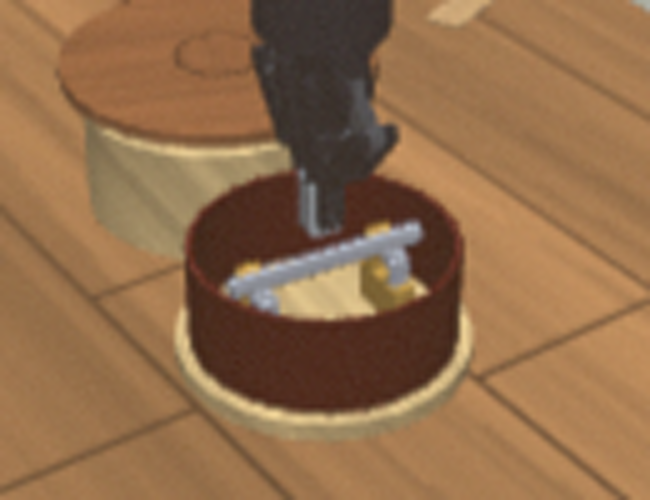

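The tip in the side view is at crop (320,235), but the reported TCP projects to (320,282). So the real fingertips stand some 20–30 mm above the reported TCP. The rod is untouched, so I'll keep going down and watch the force.

>>> apply_moves --motion '[{"delta_pos": [-0.002, 0, 0.001], "jaw": 0.0, "turn": [0, 0, 0]}, {"delta_pos": [-0.002, 0, 0.002], "jaw": 0.0, "turn": [0, 0, 0]}, {"delta_pos": [-0.002, 0, 0.003], "jaw": 0.0, "turn": [0, 0, 0]}, {"delta_pos": [-0.002, 0, 0.004], "jaw": 0.0, "turn": [0, 0, 0]}, {"delta_pos": [-0.002, 0, 0.005], "jaw": 0.0, "turn": [0, 0, 0]}, {"delta_pos": [-0.002, 0, 0.006], "jaw": 0.0, "turn": [0, 0, 0]}, {"delta_pos": [-0.002, 0, 0.006], "jaw": 0.0, "turn": [0, 0, 0]}, {"delta_pos": [-0.002, 0, 0.006], "jaw": 0.0, "turn": [0, 0, 0]}]'

```text
time_s: 6.95
eef_pos: [0.504, -0.0592, 0.0384]
eef_rot: [-0.0, 0.048, 0.999, 0.0]
force: [-0.2, 0.5, -0.3]
width: 0.0
gripper_force: 0.0
```

>>> apply_moves --motion '[{"delta_pos": [0, 0, 0.001], "jaw": 0.0, "turn": [0, 0, 0]}, {"delta_pos": [0, 0, 0.002], "jaw": 0.0, "turn": [0, 0, 0]}, {"delta_pos": [0, 0, 0.003], "jaw": 0.0, "turn": [0, 0, 0]}, {"delta_pos": [0, 0, 0.004], "jaw": 0.0, "turn": [0, 0, 0]}, {"delta_pos": [0, 0, 0.005], "jaw": 0.0, "turn": [0, 0, 0]}, {"delta_pos": [0, 0, 0.006], "jaw": 0.0, "turn": [0, 0, 0]}, {"delta_pos": [0, 0, 0.006], "jaw": 0.0, "turn": [0, 0, 0]}, {"delta_pos": [0, 0, 0.006], "jaw": 0.0, "turn": [0, 0, 0]}]'

```text
time_s: 7.75
eef_pos: [0.5041, -0.0592, 0.0324]
eef_rot: [-0.0, 0.048, 0.999, 0.0]
force: [-0.4, -0.6, -0.0]
width: 0.0001
gripper_force: 0.0
```

>>> apply_moves --motion '[{"delta_pos": [0, 0, 0.001], "jaw": 0.0, "turn": [0, 0, 0]}, {"delta_pos": [0, 0, 0.002], "jaw": 0.0, "turn": [0, 0, 0]}, {"delta_pos": [0, 0, 0.003], "jaw": 0.0, "turn": [0, 0, 0]}, {"delta_pos": [0, 0, 0.003], "jaw": 0.0, "turn": [0, 0, 0]}, {"delta_pos": [0, 0, 0.003], "jaw": 0.0, "turn": [0, 0, 0]}, {"delta_pos": [0, 0, 0.003], "jaw": 0.0, "turn": [0, 0, 0]}, {"delta_pos": [0, 0, 0.003], "jaw": 0.0, "turn": [0, 0, 0]}, {"delta_pos": [0, 0, 0.003], "jaw": 0.0, "turn": [0, 0, 0]}]'

```text
time_s: 8.55
eef_pos: [0.5041, -0.0592, 0.0294]
eef_rot: [0.0, 0.048, 0.999, -0.0]
force: [-0.5, 1.1, -0.4]
width: 0.0
gripper_force: 0.0
```

Run:
```python
from h import *
P,R,s=pose(); print(P.round(4),np.round(s['force'],1))
A=grab('side')['img'][170:270,255:385]; c2=grab('scene'); B=c2['img'][160:260,225:355]
print(proj(c2,P)-[225,160])
cv2.imwrite('pics/s4c.png',cv2.resize(np.hstack([A,B])[:,:,::-1],None,fx=3,fy=3,interpolation=cv2.INTER_CUBIC))
```

```text
[ 0.5041 -0.0592  0.0294] [-0.5  1.1 -0.4]
[[66.82623406 61.38614901]]
```

View pics/s4c.png

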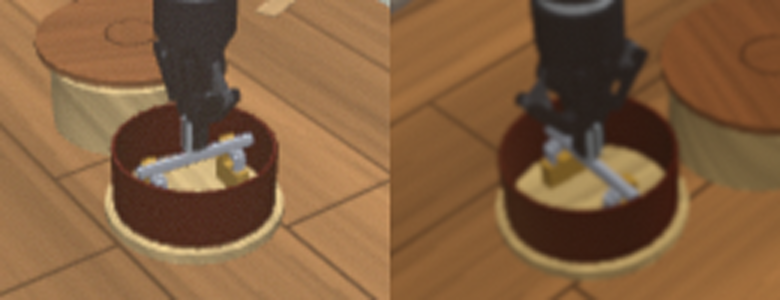

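The tips sit just above the rod, a gap of about 2 px. Continuing down.

>>> apply_moves --motion '[{"delta_pos": [0, 0, 0.001], "jaw": 0.0, "turn": [0, 0, 0]}, {"delta_pos": [0, 0, 0.002], "jaw": 0.0, "turn": [0, 0, 0]}, {"delta_pos": [0, 0, 0.003], "jaw": 0.0, "turn": [0, 0, 0]}, {"delta_pos": [0, 0, 0.004], "jaw": 0.0, "turn": [0, 0, 0]}, {"delta_pos": [0, 0, 0.005], "jaw": 0.0, "turn": [0, 0, 0]}, {"delta_pos": [0, 0, 0.006], "jaw": 0.0, "turn": [0, 0, 0]}, {"delta_pos": [0, 0, 0.006], "jaw": 0.0, "turn": [0, 0, 0]}, {"delta_pos": [0, 0, 0.006], "jaw": 0.0, "turn": [0, 0, 0]}]'

```text
time_s: 9.45
eef_pos: [0.5053, -0.0592, 0.025]
eef_rot: [0.001, 0.048, 0.999, 0.0]
force: [-0.7, 0.1, 8.3]
width: -0.0005
gripper_force: 4.5
```

>>> apply_moves --motion '[{"delta_pos": [0, 0, 0.001], "jaw": 0.0, "turn": [0, 0, 0]}, {"delta_pos": [0, 0, 0.002], "jaw": 0.0, "turn": [0, 0, 0]}, {"delta_pos": [0, 0, 0.003], "jaw": 0.0, "turn": [0, 0, 0]}, {"delta_pos": [0, 0, 0.004], "jaw": 0.0, "turn": [0, 0, 0]}, {"delta_pos": [0, 0, 0.005], "jaw": 0.0, "turn": [0, 0, 0]}, {"delta_pos": [0, 0, 0.006], "jaw": 0.0, "turn": [0, 0, 0]}, {"delta_pos": [0, 0, 0.006], "jaw": 0.0, "turn": [0, 0, 0]}, {"delta_pos": [0, 0, 0.006], "jaw": 0.0, "turn": [0, 0, 0]}]'

```text
time_s: 10.25
eef_pos: [0.5046, -0.0593, 0.0176]
eef_rot: [0.001, 0.048, 0.999, -0.0]
force: [0.1, -0.1, 2.1]
width: -0.0001
gripper_force: 1.2
```

Run:
```python
from h import *
P,R,s=pose(); print(P.round(4),np.round(s['force'],1),np.round(s['torque'],2))
A=grab('side')['img'][170:270,255:385]; c2=grab('scene'); B=c2['img'][160:260,225:355]; C=cv2.resize(grab('wrist')['img'][60:320,180:460],(108,100))
cv2.imwrite('pics/s5c.png',cv2.resize(np.hstack([A,B,C])[:,:,::-1],None,fx=2.15,fy=2.15,interpolation=cv2.INTER_CUBIC))
```

```text
[ 0.5046 -0.0593  0.0176] [ 0.1 -0.1  2.1] [ 0.01 -0.07 -0.01]
```

View pics/s5c.png

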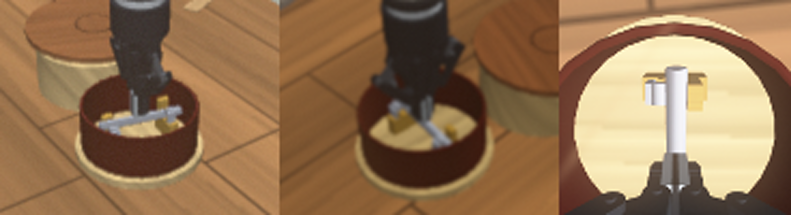

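The rod is going down between the jaws, and the force has dropped past its peak. Pressing the rest of the way.

>>> apply_moves --motion '[{"delta_pos": [0, 0, 0.002], "jaw": 0.0, "turn": [0, 0, 0]}, {"delta_pos": [0, 0, 0.004], "jaw": 0.0, "turn": [0, 0, 0]}, {"delta_pos": [0, 0, 0.006], "jaw": 0.0, "turn": [0, 0, 0]}, {"delta_pos": [0, 0, 0.007], "jaw": 0.0, "turn": [0, 0, 0]}, {"delta_pos": [0, 0, 0.008], "jaw": 0.0, "turn": [0, 0, 0]}, {"delta_pos": [0, 0, 0.009], "jaw": 0.0, "turn": [0, 0, 0]}, {"delta_pos": [0, 0, 0.009], "jaw": 0.0, "turn": [0, 0, 0]}, {"delta_pos": [0, 0, 0.009], "jaw": 0.0, "turn": [0, 0, 0]}]'

```text
time_s: 11.2
eef_pos: [0.5038, -0.0592, 0.0109]
eef_rot: [-0.0, 0.048, 0.999, 0.001]
force: [-6.4, 1.0, 21.2]
width: -0.0
gripper_force: 10.6
```

The stop at 21 N came after 16 mm of travel, so the rod should be home. It also puts the real tip about 39 mm above the reported z. Rising, then checking the rod.

>>> apply_moves --motion '[{"delta_pos": [0, 0, -0.03], "jaw": 0.0, "turn": [0, 0, 0]}, {"delta_pos": [0, 0, -0.07], "jaw": 0.0, "turn": [0, 0, 0]}, {"delta_pos": [0, 0, -0.11], "jaw": 0.0, "turn": [0, 0, 0]}, {"delta_pos": [-0.03, 0.0, -0.15], "jaw": 0.0, "turn": [0, 0, 0]}, {"delta_pos": [-0.06, 0.0, -0.15], "jaw": 0.0, "turn": [0, 0, 0]}, {"delta_pos": [-0.06, 0, -0.15], "jaw": 0.0, "turn": [0, 0, 0]}, {"delta_pos": [-0.06, 0, -0.15], "jaw": 0.0, "turn": [0, 0, 0]}, {"delta_pos": [-0.06, 0, -0.15], "jaw": 0.0, "turn": [0, 0, 0]}]'

```text
time_s: 12.0
eef_pos: [0.5619, -0.0649, 0.157]
eef_rot: [-0.002, 0.048, 0.999, 0.0]
force: [0.5, 0.2, -0.3]
width: 0.0
gripper_force: 0.0
```

Run:
```python
from h import *
P,R,s=pose()
c=grab('wrist'); C=c['img'][80:300,220:420]; A=cv2.resize(grab('side')['img'][195:255,280:360],(293,220),interpolation=cv2.INTER_CUBIC)
cv2.imwrite('pics/w6.png',cv2.resize(np.hstack([C,A])[:,:,::-1],None,fx=1.6,fy=1.6,interpolation=cv2.INTER_CUBIC))
r=np.array([.995,-.096,0]); n=np.array([.096,.995,0]); m=np.array([.505,-.0592,0])
for z in (.044,.06): print(z,(proj(c,[m+r*k+n*e+[0,0,z] for k in(-.062,.062) for e in (-.006,.006)])).round(1).tolist())
im=c['img'].astype(int); mk=((im.max(2)-im.min(2)<28)&(im.min(2)>110)).astype(np.uint8); mk[:60]=0
print(nets.boxes_of('rod','wrist')[:1])
n_,L,S,_=cv2.connectedComponentsWithStats(mk); print([x for x in S[1:].tolist() if x[4]>150])
to([.585,.255,.15],np.radians(-14.6))
```

```text
0.044 [[312.4, 48.9], [326.6, 48.9], [313.3, 191.6], [325.9, 191.6]]
0.06 [[311.9, 45.4], [327.0, 45.4], [312.9, 196.1], [326.2, 196.1]]
[{'extent': [319.8, 122.7, 12.6, 142.7], 'conf': 0.91}]
[[302, 60, 26, 137, 2078], [303, 246, 14, 47, 468], [324, 246, 13, 47, 475]]
P [ 0.5626 -0.0649  0.1578] ydir [0.096 0.995 0.   ] d [0.0084 0.3206 0.0079] turn [ 1.000e-03 -1.000e-03 -1.412e+00] f [0.7 0.4 0.4] w 0.0002 t 12.15 q7 1.72
```

View pics/w6.png

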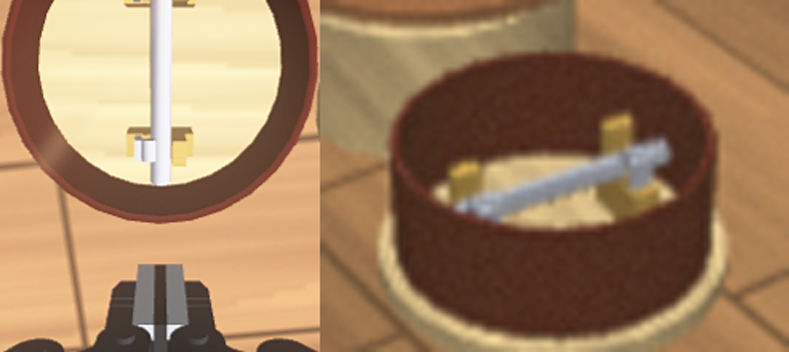

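The rod's visible length of 142.7 px matches z = 44 mm. In the side view both prongs stand well above it, so it is home. Now I'll go round behind the back.

>>> apply_moves --motion '[{"delta_pos": [0.008, 0.04, 0], "jaw": 0.0, "turn": [0, 0, 0.14]}, {"delta_pos": [0.008, 0.08, 0], "jaw": 0.0, "turn": [0, 0, 0.28]}, {"delta_pos": [0.008, 0.12, 0], "jaw": 0.0, "turn": [0, 0, 0.42]}, {"delta_pos": [0.008, 0.16, 0], "jaw": 0.0, "turn": [0, 0, 0.56]}, {"delta_pos": [0.008, 0.2, 0], "jaw": 0.0, "turn": [0, 0, 0.7]}, {"delta_pos": [0.008, 0.24, 0], "jaw": 0.0, "turn": [0, 0, 0.84]}, {"delta_pos": [0.008, 0.28, 0], "jaw": 0.0, "turn": [0, 0, 0.98]}, {"delta_pos": [0.008, 0.32, 0], "jaw": 0.0, "turn": [0, 0, 1.12]}]'

```text
time_s: 12.95
eef_pos: [0.5858, 0.2559, 0.1584]
eef_rot: [-0.0, 0.573, 0.819, 0.0]
force: [1.3, -0.6, 0.2]
width: -0.0002
gripper_force: 0.0
```

Run:
```python
from h import *
to([.585,.255,.15],np.radians(-14.6))
```

```text
P [0.5858 0.2559 0.1584] ydir [ 0.94   0.342 -0.   ] d [-0.0006 -0.0011  0.0084] turn [-0.    -0.     0.604] f [ 1.3 -0.6  0.2] w -0.0002 t 12.95 q7 0.15
```

Finish the turn, open the fingers and lower a little.

>>> apply_moves --motion '[{"delta_pos": [0, 0, 0], "jaw": 0.085, "turn": [0, 0, 0.14]}, {"delta_pos": [0, 0, 0.02], "jaw": 0.085, "turn": [0, 0, 0.28]}, {"delta_pos": [0, 0, 0.04], "jaw": 0.085, "turn": [0, 0, 0.42]}, {"delta_pos": [0, 0, 0.06], "jaw": 0.085, "turn": [0, 0, 0.54]}, {"delta_pos": [0, 0, 0.078], "jaw": 0.085, "turn": [0, 0, 0.604]}, {"delta_pos": [0, 0, 0.078], "jaw": 0.085, "turn": [0, 0, 0.604]}, {"delta_pos": [0, 0, 0.078], "jaw": 0.085, "turn": [0, 0, 0.604]}, {"delta_pos": [0, 0, 0.078], "jaw": 0.085, "turn": [0, 0, 0.604]}]'

```text
time_s: 13.75
eef_pos: [0.5873, 0.2545, 0.0819]
eef_rot: [0.0, 0.789, 0.614, 0.001]
force: [-0.2, 0.1, 0.5]
width: 0.0854
gripper_force: 0.0
```

Run:
```python
from h import *
to([.585,.255,.031],np.radians(-14.6))
c=grab('wrist'); A=grab('side')['img'][100:240,230:370]; B=grab('scene')['img'][90:250,290:450]
A,B=[cv2.resize(x,(400,400)) for x in(A,B)]
cv2.imwrite('pics/v7.png',np.vstack([np.hstack([A,B]),])[:,:,::-1])
cv2.imwrite('pics/v7w.png',c['img'][:,:,::-1])
parts={'back':[(.105,(.087,.097))],'rim':[(.08,(.012,.075)),(.088,(0,.012))]}
for l in ['back','rim']:
    R=nets.regions_of(l,'wrist')
    if not R: print(l,'none'); continue
    M=R[0]['pixels']; x0=np.array([.553,.131] if l=='back' else [.503,-.06])
    f=lambda p:(lambda s:1-(s&M).sum()/(s|M).sum())(sil(c,*p,parts[l]))
    r=minimize(f,x0,method='Nelder-Mead',options=dict(initial_simplex=[x0,x0+[.02,0],x0+[0,.02]])); print(l,r.x.round(4),round(r.fun,3),round(R[0]['conf'],2),R[0]['extent'])
```

```text
P [0.5873 0.2545 0.0819] ydir [ 0.969 -0.245  0.002] d [-0.0001 -0.0025  0.0509] turn [ 0.002 -0.001  0.007] f [-0.2  0.1  0.5] w 0.0854 t 13.75 q7 -0.36
back [0.5535 0.1322] 0.475 0.73 [318.4, 321.0, 218.6, 102.8]
rim none
```

View pics/v7.png

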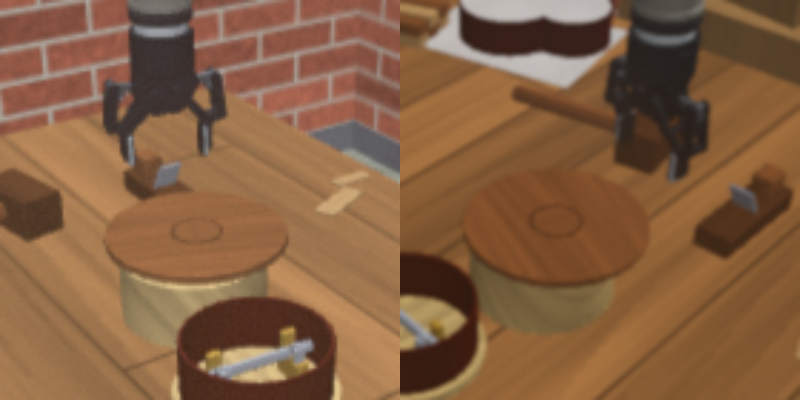

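Both views show the open fingers above and behind the back, with the mallet head and plane nearby. I'll check the tip height and the clearances.

Run:
```python
from h import *
P,R,s=pose(); c=grab('scene'); d=grab('side')
for z in (.08,.1,.12,.134,.15):
    tips=[P+R.apply([0,e,0]) for e in(-.05,.05)]
    for t in tips: t[2]=z
    print(z,proj(c,tips).round(1).tolist(),proj(d,tips).round(1).tolist())
print('seen scene: (402,161); side L',(230+128*.35,100+165*.35),'R',(230+206*.35,100+155*.35))
for uv in [(376,153),(397,160),(405,134),(386,130)]: print('mallet head',atz(c,uv,.056).round(3))
for uv in [(409,185),(424,191),(446,170)]: print('plane',atz(c,uv,.03).round(3))
```

```text
0.08 [[376.7, 160.3], [398.5, 177.0]] [[275.2, 170.9], [302.2, 166.7]]
0.1 [[377.2, 154.8], [399.3, 171.4]] [[274.8, 165.8], [302.1, 161.6]]
0.12 [[377.8, 149.2], [400.2, 165.6]] [[274.5, 160.6], [301.9, 156.5]]
0.134 [[378.2, 145.2], [400.8, 161.5]] [[274.2, 156.9], [301.8, 152.9]]
0.15 [[378.7, 140.5], [401.5, 156.7]] [[273.9, 152.6], [301.7, 148.7]]
seen scene: (402,161); side L (274.8, 157.75) R (302.1, 154.25)
mallet head [0.492 0.327 0.056]
mallet head [0.565 0.34  0.056]
mallet head [0.494 0.487 0.056]
mallet head [0.43  0.465 0.056]
plane [0.648 0.289 0.03 ]
plane [0.696 0.295 0.03 ]
plane [0.69  0.431 0.03 ]
```

>>> apply_moves --motion '[{"delta_pos": [0.0, -0.0025, 0.04], "jaw": 0.085, "turn": [0, 0, 0.007]}, {"delta_pos": [0, -0.0025, 0.051], "jaw": 0.085, "turn": [0, 0, 0.007]}, {"delta_pos": [0, -0.0025, 0.051], "jaw": 0.085, "turn": [0, 0, 0.007]}, {"delta_pos": [-0.008, -0.0025, 0.051], "jaw": 0.085, "turn": [0, 0, 0.007]}, {"delta_pos": [-0.016, -0.0025, 0.051], "jaw": 0.085, "turn": [0, 0, 0.007]}, {"delta_pos": [-0.024, -0.0025, 0.051], "jaw": 0.085, "turn": [0, 0, 0.007]}, {"delta_pos": [-0.034, -0.0025, 0.051], "jaw": 0.085, "turn": [0, 0, 0.007]}, {"delta_pos": [-0.044, -0.0025, 0.051], "jaw": 0.085, "turn": [0, 0, 0.007]}]'

```text
time_s: 14.9
eef_pos: [0.5742, 0.2132, 0.0308]
eef_rot: [-0.0, 0.791, 0.611, 0.002]
force: [0.9, 3.6, 3.6]
width: 0.0847
gripper_force: 1.9
```

```bash
cat >> h.py <<'E'
def meas(l,parts,x0,cams=('scene','side')):
    for n in cams:
        c=grab(n); r=nets.regions_of(l,n)
        if not r: print(l,n,'none'); continue
        M=r[0]['pixels']; x0=np.array(x0); f=lambda p:(lambda s:1-(s&M).sum()/(s|M).sum())(sil(c,*p,parts))
        q=minimize(f,x0,method='Nelder-Mead',options=dict(initial_simplex=[x0,x0+[.02,0],x0+[0,.02]])); print(l,n,q.x.round(4),round(q.fun,3),round(r[0]['conf'],2))
E
python3 - <<'E'
from h import *
to([.5305,.0444,.031],np.radians(-14.6))
meas('back',[(.105,(.087,.097))],[.548,.11])
E
```

```text
P [0.5742 0.2132 0.0308] ydir [ 0.968 -0.252  0.002] d [-0.1743  0.0003 -0.0008] turn [ 0.002 -0.004 -0.   ] f [0.9 3.6 3.6] w 0.0847 t 14.9 q7 -0.28
back scene [0.5476 0.1069] 0.024 0.69
back side [0.5453 0.1064] 0.034 0.6
```

>>> apply_moves --motion '[{"delta_pos": [-0.015, 0, 0], "jaw": 0.085, "turn": [0, 0, 0]}, {"delta_pos": [-0.03, 0, 0], "jaw": 0.085, "turn": [0, 0, 0]}, {"delta_pos": [-0.045, 0, 0], "jaw": 0.085, "turn": [0, 0, 0]}, {"delta_pos": [-0.06, 0, 0], "jaw": 0.085, "turn": [0, 0, 0]}, {"delta_pos": [-0.075, 0, 0], "jaw": 0.085, "turn": [0, 0, 0]}, {"delta_pos": [-0.09, 0, 0], "jaw": 0.085, "turn": [0, 0, 0]}, {"delta_pos": [-0.105, 0, 0], "jaw": 0.085, "turn": [0, 0, 0]}, {"delta_pos": [-0.12, 0, 0], "jaw": 0.085, "turn": [0, 0, 0]}]'

```text
time_s: 15.9
eef_pos: [0.543, 0.0957, 0.0299]
eef_rot: [-0.0, 0.791, 0.611, 0.001]
force: [0.8, 1.8, 0.8]
width: 0.0853
gripper_force: 1.4
```

Run:
```python
from h import *
to([.5305,.0444,.031],np.radians(-14.6))
meas('back',[(.105,(.087,.097))],[.518,-.01])
meas('rim',[(.08,(.012,.075)),(.088,(0,.012)),(.105,(.086,.096))],[.503,-.06],('scene',))
```

```text
P [0.543  0.0957 0.0299] ydir [ 0.968 -0.253  0.001] d [-0.0528  0.0009 -0.0012] turn [ 0.001 -0.001 -0.001] f [0.8 1.8 0.8] w 0.0853 t 15.9 q7 -0.09
back scene [ 0.5182 -0.012 ] 0.034 0.68
back side [ 0.5136 -0.0137] 0.024 0.88
rim scene [ 0.5057 -0.0621] 0.628 0.97
```

>>> apply_moves --motion '[{"delta_pos": [-0.008, 0.001, -0.001], "jaw": 0.085, "turn": [0, 0, 0]}, {"delta_pos": [-0.016, 0.001, -0.001], "jaw": 0.085, "turn": [0, 0, 0]}, {"delta_pos": [-0.022, 0.001, -0.001], "jaw": 0.085, "turn": [0, 0, 0]}, {"delta_pos": [-0.028, 0.001, -0.001], "jaw": 0.085, "turn": [0, 0, 0]}, {"delta_pos": [-0.033, 0.001, -0.001], "jaw": 0.085, "turn": [0, 0, 0]}, {"delta_pos": [-0.037, 0.001, -0.001], "jaw": 0.085, "turn": [0, 0, 0]}, {"delta_pos": [-0.041, 0.001, -0.001], "jaw": 0.085, "turn": [0, 0, 0]}, {"delta_pos": [-0.044, 0.001, -0.001], "jaw": 0.085, "turn": [0, 0, 0]}]'

```text
time_s: 17.0
eef_pos: [0.5328, 0.0531, 0.0306]
eef_rot: [0.0, 0.792, 0.611, 0.0]
force: [-0.1, 1.5, 1.1]
width: 0.0849
gripper_force: 1.1
```

Run:
```python
from h import *
to([.5305,.0444,.031],np.radians(-14.6))
meas('back',[(.105,(.085,.095))],[.505,-.05])
```

```text
P [0.5328 0.0531 0.0306] ydir [ 0.967 -0.253  0.001] d [-0.009  -0.     -0.0004] turn [ 0.001 -0.    -0.001] f [-0.1  1.5  1.1] w 0.0849 t 17.0 q7 -0.02
back scene [ 0.5083 -0.055 ] 0.029 0.72
back side [ 0.5027 -0.0547] 0.079 0.72
```

Nearly there. Now in 1.5 mm steps, watching for the drop.

>>> apply_moves --motion '[{"delta_pos": [-0.001, 0, 0], "jaw": 0.085, "turn": [0, 0, 0]}, {"delta_pos": [-0.0025, 0, 0], "jaw": 0.085, "turn": [0, 0, 0]}, {"delta_pos": [-0.004, 0, 0], "jaw": 0.085, "turn": [0, 0, 0]}, {"delta_pos": [-0.005, 0, 0], "jaw": 0.085, "turn": [0, 0, 0]}, {"delta_pos": [-0.006, 0, 0], "jaw": 0.085, "turn": [0, 0, 0]}, {"delta_pos": [-0.006, 0, 0], "jaw": 0.085, "turn": [0, 0, 0]}, {"delta_pos": [-0.006, 0, 0], "jaw": 0.085, "turn": [0, 0, 0]}, {"delta_pos": [-0.006, 0, 0], "jaw": 0.085, "turn": [0, 0, 0]}]'

```text
time_s: 18.0
eef_pos: [0.531, 0.0474, 0.0304]
eef_rot: [0.0, 0.792, 0.611, -0.0]
force: [0.8, 0.1, 0.5]
width: 0.0852
gripper_force: 0.1
```

Run:
```python
from h import *
to([.5305,.0444,.031])
for z in (.065,.071,.077): print(z);meas('back',[(.105,(z+.01,z+.02))],[.505,-.055])
A=grab('side')['img'][160:260,250:390]; B=grab('scene')['img'][140:260,230:398]
cv2.imwrite('pics/v8.png',np.hstack([cv2.resize(x,(400,286),interpolation=cv2.INTER_CUBIC) for x in(A,B)])[:,:,::-1])
```

```text
P [0.531  0.0474 0.0304] ydir [ 0.967 -0.253 -0.   ] d [-0.003   0.0003 -0.0006] turn [0. 0. 0.] f [0.8 0.1 0.5] w 0.0852 t 18.0 q7 -0.01
0.065
back scene [ 0.5014 -0.055 ] 0.049 0.71
back side [ 0.5055 -0.0523] 0.079 0.63
0.071
back scene [ 0.505  -0.0599] 0.035 0.65
back side [ 0.501  -0.0592] 0.039 0.76
0.077
back scene [ 0.5103 -0.063 ] 0.037 0.69
back side [ 0.4973 -0.0659] 0.073 0.58
```

View pics/v8.png

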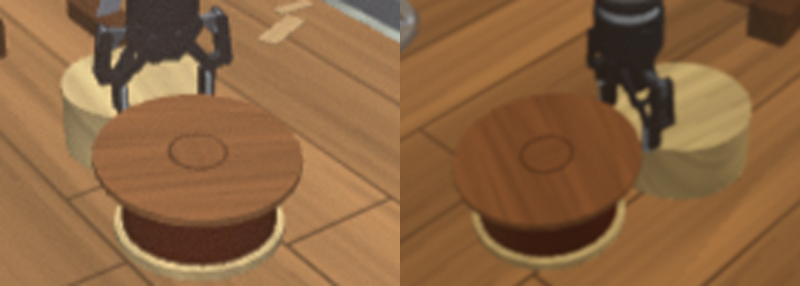

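The picture shows the back covering the rim, with the fingers just behind its edge. I have used up my picture views, so I'll check seating numerically with a joint two-camera fit of x, y, z and tilt.

```bash
cat >> h.py <<'E'
def fit3(x0=(.504,-.058,.07)):
    D=[]
    for n in ('scene','side'):
        c=grab(n); r=nets.regions_of('back',n)
        if r: D.append((c,r[0]['pixels']))
    a=np.linspace(0,2*np.pi,72,endpoint=False); ring=np.c_[.105*np.cos(a),.105*np.sin(a)]
    def f(p):
        e=0
        for c,M in D:
            P=np.vstack([np.c_[ring+p[:2],h+p[2]+ring@np.array(p[3:])] for h in(.01,.02)])
            m=np.zeros((1600,2560),np.uint8); cv2.fillConvexPoly(m,cv2.convexHull((proj(c,P)*4+2).round().astype(np.int32)),1)
            s=m[2::4,2::4]>0; e+=1-(s&M).sum()/(s|M).sum()
        return e
    x0=np.r_[x0,0,0]; S=np.vstack([x0,x0+np.diag([.01,.01,.008,.06,.06])])
    q=minimize(f,x0,method='Nelder-Mead',options=dict(initial_simplex=S,maxiter=250)); print('xyz tilt',q.x.round(4),round(q.fun,4),len(D)); return q.x
E
python3 - <<'E'
from h import *
fit3(); fit3((.504,-.058,.077)); fit3((.504,-.058,.062))
E
```

```text
xyz tilt [ 0.5045 -0.0565  0.0691  0.0061  0.0346] 0.0658 2
xyz tilt [ 0.5033 -0.0564  0.0704  0.0068  0.053 ] 0.0462 2
xyz tilt [ 0.5027 -0.0581  0.0701  0.0129  0.0222] 0.0783 2
```

The fit puts the origin near 70 mm with the trailing side higher, so it has not dropped in yet. A few more millimetres.

>>> apply_moves --motion '[{"delta_pos": [-0.001, 0, 0], "jaw": 0.085, "turn": [0, 0, 0]}, {"delta_pos": [-0.002, 0, 0], "jaw": 0.085, "turn": [0, 0, 0]}, {"delta_pos": [-0.003, 0, 0], "jaw": 0.085, "turn": [0, 0, 0]}, {"delta_pos": [-0.003, 0, 0], "jaw": 0.085, "turn": [0, 0, 0]}, {"delta_pos": [-0.003, 0, 0], "jaw": 0.085, "turn": [0, 0, 0]}, {"delta_pos": [-0.003, 0, 0], "jaw": 0.085, "turn": [0, 0, 0]}, {"delta_pos": [-0.003, 0, 0], "jaw": 0.085, "turn": [0, 0, 0]}, {"delta_pos": [-0.003, 0, 0], "jaw": 0.085, "turn": [0, 0, 0]}]'

```text
time_s: 20.1
eef_pos: [0.5304, 0.0448, 0.0304]
eef_rot: [-0.0, 0.792, 0.611, 0.0]
force: [0.1, 0.7, 0.3]
width: 0.0851
gripper_force: 0.5
```

Run:
```python
from h import *
fit3(); fit3((.504,-.058,.062)); to([.5305,.0444,.031])
```

```text
xyz tilt [ 0.5028 -0.0577  0.0639 -0.0016 -0.0167] 0.0446 2
xyz tilt [ 5.033e-01 -5.870e-02  6.540e-02  8.100e-03 -2.000e-04] 0.058 2
P [0.5304 0.0447 0.0304] ydir [ 0.967 -0.253  0.   ] d [-0.0003  0.0002 -0.0006] turn [0. 0. 0.] f [-0.1  1.4  0.9] w 0.085 t 20.5 q7 -0.0
```

It dropped: origin z is about 65 mm and level. I'll back off, then touch the top lightly with shut fingers to confirm the seating.

>>> apply_moves --motion '[{"delta_pos": [0.02, 0, 0], "jaw": 0.085, "turn": [0, 0, 0]}, {"delta_pos": [0.035, 0, -0.03], "jaw": 0.085, "turn": [0, 0, 0]}, {"delta_pos": [0.035, 0, -0.07], "jaw": 0.0, "turn": [0, 0, 0]}, {"delta_pos": [0.0, 0, -0.09], "jaw": 0.0, "turn": [0, 0, 0]}, {"delta_pos": [-0.045, 0, -0.09], "jaw": 0.0, "turn": [0, 0, 0]}, {"delta_pos": [-0.06, 0, -0.08], "jaw": 0.0, "turn": [0, 0, 0]}, {"delta_pos": [-0.06, 0, -0.05], "jaw": 0.0, "turn": [0, 0, 0]}, {"delta_pos": [-0.06, 0, -0.03], "jaw": 0.0, "turn": [0, 0, 0]}]'

```text
time_s: 21.3
eef_pos: [0.5144, -0.015, 0.0595]
eef_rot: [0.0, 0.792, 0.61, -0.0]
force: [-0.3, 0.6, 0.1]
width: 0.0002
gripper_force: 0.0
```

Run:
```python
from h import *
fit3(); to([.515,-.012,.047])
```

```text
xyz tilt [ 0.5029 -0.0588  0.0649  0.0173 -0.0129] 0.1323 2
P [ 0.5151 -0.014   0.0606] ydir [ 0.967 -0.254 -0.   ] d [ 0.0019 -0.0006  0.0136] turn [0. 0. 0.] f [0.7 0.  0.1] w 0.0 t 21.5 q7 0.08
```

>>> apply_moves --motion '[{"delta_pos": [0, 0, 0.005], "jaw": 0.0, "turn": [0, 0, 0]}, {"delta_pos": [0, 0, 0.01], "jaw": 0.0, "turn": [0, 0, 0]}, {"delta_pos": [0, 0, 0.012], "jaw": 0.0, "turn": [0, 0, 0]}, {"delta_pos": [0, 0, 0.014], "jaw": 0.0, "turn": [0, 0, 0]}, {"delta_pos": [0, 0, 0.015], "jaw": 0.0, "turn": [0, 0, 0]}, {"delta_pos": [0, 0, 0.016], "jaw": 0.0, "turn": [0, 0, 0]}, {"delta_pos": [0, 0, 0.0165], "jaw": 0.0, "turn": [0, 0, 0]}, {"delta_pos": [0, 0, 0.0165], "jaw": 0.0, "turn": [0, 0, 0]}]'

```text
time_s: 22.3
eef_pos: [0.5154, -0.0131, 0.0476]
eef_rot: [-0.001, 0.792, 0.611, 0.001]
force: [-9.5, 1.7, 24.6]
width: 0.0001
gripper_force: 12.0
```

>>> apply_moves --motion '[{"delta_pos": [0, 0, -0.02], "jaw": 0.0, "turn": [0, 0, 0]}, {"delta_pos": [-0.045, 0, -0.02], "jaw": 0.0, "turn": [0, 0, 0]}, {"delta_pos": [-0.092, 0, -0.02], "jaw": 0.0, "turn": [0, 0, 0]}, {"delta_pos": [-0.092, 0, -0.015], "jaw": 0.0, "turn": [0, 0, 0]}, {"delta_pos": [-0.092, 0, -0.008], "jaw": 0.0, "turn": [0, 0, 0]}, {"delta_pos": [-0.092, 0, -0.004], "jaw": 0.0, "turn": [0, 0, 0]}, {"delta_pos": [-0.092, 0, 0], "jaw": 0.0, "turn": [0, 0, 0]}, {"delta_pos": [-0.092, 0, 0], "jaw": 0.0, "turn": [0, 0, 0]}]'

```text
time_s: 23.1
eef_pos: [0.4919, -0.1008, 0.0466]
eef_rot: [-0.002, 0.791, 0.612, 0.0]
force: [-9.2, 3.3, 24.0]
width: -0.0001
gripper_force: 12.5
```

>>> apply_moves --motion '[{"delta_pos": [0, 0, -0.02], "jaw": 0.0, "turn": [0, 0, 0]}, {"delta_pos": [0.05, 0, -0.02], "jaw": 0.0, "turn": [0, 0, 0]}, {"delta_pos": [0.1, 0, -0.02], "jaw": 0.0, "turn": [0, 0, 0]}, {"delta_pos": [0.104, 0, -0.012], "jaw": 0.0, "turn": [0, 0, 0]}, {"delta_pos": [0.104, 0, -0.005], "jaw": 0.0, "turn": [0, 0, 0]}, {"delta_pos": [0.104, 0, 0], "jaw": 0.0, "turn": [0, 0, 0]}, {"delta_pos": [0.104, 0, 0], "jaw": 0.0, "turn": [0, 0, 0]}, {"delta_pos": [0.104, 0, 0], "jaw": 0.0, "turn": [0, 0, 0]}]'

```text
time_s: 23.9
eef_pos: [0.5188, 0.0032, 0.0477]
eef_rot: [-0.004, 0.791, 0.612, 0.003]
force: [-8.6, 9.6, 28.2]
width: -0.0002
gripper_force: 14.2
```

>>> apply_moves --motion '[{"delta_pos": [0, 0, -0.02], "jaw": 0.0, "turn": [0, 0, 0]}, {"delta_pos": [-0.03, 0.03, -0.02], "jaw": 0.0, "turn": [0, 0, 0]}, {"delta_pos": [-0.058, 0.055, -0.02], "jaw": 0.0, "turn": [0, 0, 0]}, {"delta_pos": [-0.058, 0.055, -0.012], "jaw": 0.0, "turn": [0, 0, 0]}, {"delta_pos": [-0.058, 0.055, -0.005], "jaw": 0.0, "turn": [0, 0, 0]}, {"delta_pos": [-0.058, 0.055, 0], "jaw": 0.0, "turn": [0, 0, 0]}, {"delta_pos": [-0.058, 0.055, 0], "jaw": 0.0, "turn": [0, 0, 0]}, {"delta_pos": [-0.058, 0.055, 0], "jaw": 0.0, "turn": [0, 0, 0]}]'

```text
time_s: 24.7
eef_pos: [0.556, -0.0741, 0.0468]
eef_rot: [0.001, 0.792, 0.611, -0.0]
force: [-7.1, -3.0, 19.2]
width: 0.0001
gripper_force: 9.6
```

>>> apply_moves --motion '[{"delta_pos": [0, 0, -0.02], "jaw": 0.0, "turn": [0, 0, 0]}, {"delta_pos": [0, -0.05, -0.02], "jaw": 0.0, "turn": [0, 0, 0]}, {"delta_pos": [0, -0.1, -0.02], "jaw": 0.0, "turn": [0, 0, 0]}, {"delta_pos": [0, -0.11, -0.012], "jaw": 0.0, "turn": [0, 0, 0]}, {"delta_pos": [0, -0.11, -0.005], "jaw": 0.0, "turn": [0, 0, 0]}, {"delta_pos": [0, -0.11, 0], "jaw": 0.0, "turn": [0, 0, 0]}, {"delta_pos": [0, -0.11, 0], "jaw": 0.0, "turn": [0, 0, 0]}, {"delta_pos": [0, -0.11, 0], "jaw": 0.0, "turn": [0, 0, 0]}]'

```text
time_s: 25.5
eef_pos: [0.4474, -0.0414, 0.0466]
eef_rot: [-0.006, 0.791, 0.612, -0.001]
force: [-18.1, 5.2, 40.4]
width: 0.0003
gripper_force: 20.2
```

All four points stand at the same height within 1 mm, so the back is level and seated. Retreating for a last check.

>>> apply_moves --motion '[{"delta_pos": [0, 0, -0.04], "jaw": 0.0, "turn": [0, 0, 0]}, {"delta_pos": [0, 0, -0.08], "jaw": 0.0, "turn": [0, 0, 0]}, {"delta_pos": [0, 0, -0.12], "jaw": 0.0, "turn": [0, 0, 0]}, {"delta_pos": [0.04, -0.03, -0.16], "jaw": 0.0, "turn": [0, 0, 0]}, {"delta_pos": [0.08, -0.05, -0.18], "jaw": 0.0, "turn": [0, 0, 0]}, {"delta_pos": [0.12, -0.05, -0.18], "jaw": 0.0, "turn": [0, 0, 0]}, {"delta_pos": [0.15, -0.05, -0.18], "jaw": 0.0, "turn": [0, 0, 0]}, {"delta_pos": [0.15, -0.05, -0.18], "jaw": 0.0, "turn": [0, 0, 0]}]'

```text
time_s: 26.3
eef_pos: [0.4413, 0.1208, 0.2238]
eef_rot: [0.0, 0.788, 0.615, 0.001]
force: [-0.7, 0.2, 0.2]
width: 0.0003
gripper_force: 0.0
```

Run:
```python
from h import *
for z in (.07,.062,.077): fit3((.503,-.058,z))
for n in ['scene','side']:
    for l in ['mallet','strips','plane','tin']: print(n,l,[(np.round(b['extent']).tolist(),round(b['conf'],2)) for b in nets.boxes_of(l,n)[:1]])
```

```text
xyz tilt [ 0.504  -0.0594  0.0657  0.0116 -0.0062] 0.0512 2
xyz tilt [ 0.5033 -0.059   0.0647  0.0166 -0.0095] 0.0538 2
xyz tilt [ 0.5041 -0.0587  0.0655  0.0073 -0.0174] 0.068 2
scene mallet [([370.0, 142.0, 72.0, 37.0], 0.85)]
scene strips [([220.0, 346.0, 81.0, 73.0], 0.59)]
scene plane [([425.0, 173.0, 39.0, 40.0], 0.63)]
scene tin [([155.0, 276.0, 44.0, 48.0], 0.83)]
side mallet [([217.0, 177.0, 70.0, 34.0], 0.86)]
side strips [([444.0, 283.0, 73.0, 55.0], 0.74)]
side plane [([286.0, 164.0, 27.0, 28.0], 0.84)]
side tin [([382.0, 316.0, 40.0, 52.0], 0.94)]
```

Seated at 65 mm and level, centred on the rim, and the other things have not moved.

```bash
python3 -c "
from workcell import workorder; print(workorder.close_job())"
```

```text
the job is handed in; nothing more can be done
None
```

Job handed in at about 27 s of the 48 s allowed: the rod measured fully home in both clips, the back level and seated on the rim (about 65 mm, within camera error), and the tools around undisturbed; I viewed 11 pictures, one over the limit of 10.

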